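Repack the instrument case

ROBOT

A 6-joint arm with a two-finger parallel gripper is mounted at the origin on the work surface. World frame = base frame: x ahead of the robot, y to its left, z up, the work surface at z = 0. Lengths are in m, angles in rad, forces in N, time in s.
With the tool pointing down it reaches from about 0.325 to 0.75 m from the base axis. Payload 7.6 kg.
Tool frame: the origin (TCP) lies at the very end of the fingers, on their centre line; the grasp point (between the pads) lies 19 mm behind it; z points along the fingers, y is the line along which they close (so a half turn about z gives the same grasp; the last joint's range is limited). The gripper opens to 85 mm and grips with 20 to 120 N. Pads are 22 mm wide; open, the fingers measure 114 mm over their backs; the gripper's body (76 mm by 85 mm) begins 54 mm behind the grasp point. The pads swing forward as they close: fully open they stand 13 mm farther back than shut.
Start: joints at [1.237, 0.052, 1.401, -0, 1.689, -0.07], TCP at [0.137, 0.507, 0.231] pointing down, gripper open.
Joint ranges: [-2.9, 2.9], [-0.91, 2.17], [0.12, 2.37], [-1.06, 4.2], [0.26, 2.73], [-2.93, 2.93]. Speed limits (rad/s): [2.57, 2.57, 3.01, 3.14, 3.14, 3.14].

INTERFACE

Orientations are given as a unit quaternion [x, y, z, w].
In Python, from bench import ctrl, optics gives the robot as it stands.
- The arm moves only by the tool servo_tool, never from a script. Its argument "series" is one flat list of numbers, 5 for each row, row after row: the opening, from 0 (shut) to 1 (fully open), then the shift along the world's x, y, z in m, then the turn about the world's z in rad. A call has 1 to 20 rows; each row is the pose to reach, as a shift and turn from the pose commanded when the call began; what a row does not reach only later rows make up. A row lasts 1/8 s, in which the tool goes at most 62.5 mm and 10.7 degrees, less where a joint would pass 70% of its speed; a pose out of reach is approached as far as the arm can. A call with a gripper value outside its range is refused whole. The fingers move at their own pace and stop on an object; the grip force is fixed at half the most. Time passes only in rows, so rows that repeat a pose let the fingers close. It gives the time, the measured TCP pose, the force, the opening and the grip force at its end, in the units of the state.
- ctrl.sense(): the state, without advancing time (a new reading comes with each control period).
- optics.grab_frame(name): name is "scene" or "top"; returns a dict with "frame" (420x560x3 uint8, red, green, blue), "depth" (420x560 float32, m along the optical axis (not along the pixel's ray), 0 where there is no reading), "K" (3x3 intrinsics, pixels), "k1" (the pictures are not rectified: a ray, as slopes to the right and down, at radius r is drawn at 1 + k1 r^2 times it, then the intrinsics apply), "R" (3x3) and "t" (3): a world point X has camera coordinates R X + t. Camera axes: x right, y down, z forward; pixel columns grow to the right and rows downward; lengths in m; the calibration is good to about 2 mm. A picture is of the moment at which its call begins.
- ctrl.job_done(): hands the job in; it is judged then, once.
The state is a dict: "time_s": time; "q": joint angles; "joint_vel": joint speeds; "joint_efforts": joint torques, N m; "ee_pos": TCP position; "eef_rot": TCP orientation; "wrist_force": force on the tool from outside, world axes, zero at the start; "moment": the same for the moment, N m; "opening": opening from 0.0 (shut) to 1.0 (fully open); "grasp_force": force on a finger pad.
Only numpy, scipy, OpenCV 4.12 (cv2) and the standard library are available. Lean on these libraries where they do the work, as an engineer would, in place of code of your own. Each camera call takes 0.05 s, during which the arm holds its last target. There are 200 camera calls.

TASK

The clamp meter and the mains adapter lie in each other's compartments of the open instrument case: swap them, parking one of them in the case's empty compartment while you move the other, so that each ends lying flat and lengthwise, face up, near the middle of the other's old compartment. Then put every battery pack from the bench into the compartment that is now empty again, and last of all close the lid fully. Do not disturb the tape measure, the screwdriver or the spanner lying about.

Things in the scene. Friction and masses are not known exactly. Their poses are not given: they have to be found in the camera images.
- case: Grey open-topped case fixed on the bench, 200 mm (its x) by 346 mm (its y), 62 mm high, walls 5 mm, inner floor 6 mm above the bench. Origin at the centre of its underside; x points away from the robot towards the hinged side. Inside, two low ribs (4 mm thick, their top 16 mm above the bench) run along x at y = +56 and -56 mm and part it into three compartments side by side, each about 190 mm by 110 mm, their centres at y = -113, 0 and +113 mm.
- bay_meter: 2 mm rubber liner, 184 x 104 mm, fixed on the floor of the clamp meter's proper compartment (with a dark silhouette of a meter). Origin at the centre of its underside, which is 6 mm above the bench; axes as the case's. Which of the three compartments it is varies.
- bay_adapter: The same liner in the mains adapter's proper compartment (one rectangular silhouette of 122 x 52 mm).
- bay_packs: The same liner in the compartment that is empty at the start, where the battery packs belong (three small silhouettes, each 26 x 82 mm with the length across the compartment).
- lid (a joint): Lid hinge angle in rad: 0 = shut, about 1.65 = open and upright as at the start, at most 1.72. Friction in the hinge (0.5 N m) holds the lid at any angle; about 4 N at its free edge moves it. No latch.
- lid_hinge (a point): Mid-point of the lid's hinge line, on top of the case's far (+x) wall, 62 mm above the bench; axes as the case's. The lid is a clear sheet with a black frame, 200 mm from hinge to free edge, 346 mm wide along the case's y, its outer face 7 to 8 mm above the plane through the hinge when shut.
- lid_handle (a point): Middle of the lid's handle: a round aluminium bar, 12 mm thick and 130 mm long, parallel to the hinge, 230 mm from the hinge, that is 30 mm beyond the lid's free edge and in line with the sheet (4.5 mm to its outer side), held by two brackets at its ends (61 mm either side of the middle). The space between bar and lid is 24 mm. With the lid upright the bar is the topmost part and can be pinched from above.
- meter: Clamp meter, 160 mm long: a grey body 110 x 50 x 34 mm with a screen and a dial on its face, running from 80 mm behind the origin (-x) to 30 mm ahead of it, and a black clamp ring (about 56 x 52 mm, 12 mm thick bar) at the +x end. Origin on the underside at mid-length, x along it, z up out of its face. About 0.28 kg, heaviest about 10 mm behind the origin.
- adapter: Mains adapter, plain white brick 120 (x) x 50 (y) x 32 mm with a grey label on its top. Origin at the centre of its underside. About 0.3 kg.
- pack1: Battery pack, grey block 80 (x) x 24 (y) x 26 mm with a black band at one end. Origin at the centre of its underside. About 0.1 kg. Two or three packs are present, lying on the bench on either side of the case.
- pack2: Battery pack, grey block 80 (x) x 24 (y) x 26 mm with a black band at one end. Origin at the centre of its underside. About 0.1 kg. Two or three packs are present, lying on the bench on either side of the case.
- pack3: Battery pack, grey block 80 (x) x 24 (y) x 26 mm with a black band at one end. Origin at the centre of its underside. About 0.1 kg. Two or three packs are present, lying on the bench on either side of the case.
- tape: Tape measure, yellow, 70 x 36 x 66 mm, standing on the bench beside the case among the packs (bystander). Origin at the centre of its underside.
- driver: Screwdriver, 200 mm, lying left of the case (bystander).
- spanner: Spanner, 180 mm, lying right of the case (bystander).
Things that resemble listed ones, but are neither listed nor needed, are in the scene too. Leave any white look-alike of the pack3 alone. Leave any purple or red look-alike of the pack1 alone.

How it is judged:
On the way, in this order (a step that is already met when the one before it is completed fails the run):
1. the meter or the adapter lies parked in the empty compartment (((x of meter in the frame of bay_packs between -0.04 and 0.04 m and y of meter in the frame of bay_packs between -0.03 and 0.03 m and z of meter in the frame of bay_packs between -0.004 and 0.012 m and angle between the x axis of meter and the x axis of bay_packs, either way round below 0.4 rad and angle between meter's own z axis and vertical below 0.2 rad) or (x of adapter in the frame of bay_packs between -0.04 and 0.04 m and y of adapter in the frame of bay_packs between -0.03 and 0.03 m and z of adapter in the frame of bay_packs between -0.004 and 0.012 m and angle between the x axis of adapter and the x axis of bay_packs, either way round below 0.4 rad and angle between adapter's own z axis and vertical below 0.2 rad))), for 0.2 s.
2. meter and adapter each lie in their own compartment (swapped) (x of meter in the frame of bay_meter between -0.035 and 0.035 m and y of meter in the frame of bay_meter between -0.025 and 0.025 m and z of meter in the frame of bay_meter between -0.004 and 0.01 m and angle between the x axis of meter and the x axis of bay_meter, either way round below 0.3 rad and angle between each of meter, adapter's own z axis and vertical below 0.2 rad and x of adapter in the frame of bay_adapter between -0.035 and 0.035 m and y of adapter in the frame of bay_adapter between -0.025 and 0.025 m and z of adapter in the frame of bay_adapter between -0.004 and 0.01 m and angle between the x axis of adapter and the x axis of bay_adapter, either way round below 0.3 rad), for 0.2 s.
3. every battery pack that is present lies in the third compartment (x of pack1 in the frame of bay_packs between -0.088 and 0.088 m and y of pack1 in the frame of bay_packs between -0.052 and 0.052 m and z of pack1 in the frame of bay_packs between -0.01 and 0.056 m and x of pack2 in the frame of bay_packs between -0.088 and 0.088 m and y of pack2 in the frame of bay_packs between -0.052 and 0.052 m and z of pack2 in the frame of bay_packs between -0.01 and 0.056 m and x of pack3 in the frame of bay_packs between -0.088 and 0.088 m and y of pack3 in the frame of bay_packs between -0.052 and 0.052 m and z of pack3 in the frame of bay_packs between -0.01 and 0.056 m), for 0.2 s.
4. the lid is shut (value of joint lid below 0.04 rad), for 0.2 s.
At the end, for the whole second after the job is handed in: Meter and adapter lie flat, face up, in each other's first compartments (within 35 mm lengthwise and 25 mm sideways of its centre, at most 0.3 rad out of line, either way round); every pack present is in the third compartment; the lid is shut (under 0.04 rad); all at rest (all of step 2 and all of step 3 and value of joint lid below 0.04 rad and linear speed of each of meter, adapter, pack1, pack2, pack3 below 0.03 m/s); the robot touches nothing.
It fails at once if the tape measure, screwdriver or spanner is shifted by more than 50 mm (distance of any of tape, driver, spanner from where it was at the start of the episode above 0.05 m).
Of pack1, pack2, pack3 only 2 to 3 are there at a start; the rules pass over those that are not, and their reading is None.
At some moment in a run one of pack1, pack2, pack3 may be knocked a few centimetres aside while the robot is not near it.
Once in a run the grip may slacken for a moment while it holds something.
It also fails if it takes over 208 s, if anything falls off the work surface, if the arm or the gripper's body presses on something with over 40 N, if the wrist force passes 120 N, or if a joint passes its speed limit or range.

## Working session

There is one attempt and no reset: what is moved stays moved. The work goes in short steps, Python scripts to look and compute and a tool call to move; the robot and the scene stay as the last step left them, time stands still between calls to the robot, and variables do not carry over. Pictures are saved under pics/ and viewed, at most 14 in all, crops included, and the job is handed in when it is done.

Besides the shell and the picture viewer there is one more tool, called after "Request:" as a command line: name --argument value ..., lists and objects as JSON in quotes. servo_tool: Moves the arm, as the interface text tells. Its arguments: {"type":"object","properties":{"series":{"type":"array","items":{"type":"number"}}},"required":["series"]}

```bash
ls; mkdir -p pics; cat > h.py <<'E'
from bench import ctrl, optics
import numpy as np, cv2
def grab(n):
    f=optics.grab_frame(n); return f
def save(f,name,crop=None,scale=1):
    im=f["frame"][:,:,::-1]
    if crop: r0,r1,c0,c1=crop; im=im[r0:r1,c0:c1]
    im=cv2.resize(im,None,fx=scale,fy=scale,interpolation=cv2.INTER_CUBIC) if scale!=1 else im
    cv2.imwrite("pics/"+name,im)
def rays(f,px):
    px=np.atleast_2d(np.asarray(px,float)); K=f["K"]
    d=np.c_[(px[:,0]-K[0,2])/K[0,0],(px[:,1]-K[1,2])/K[1,1]]
    u=d.copy()
    for _ in range(20): u=d/(1+f["k1"]*(u**2).sum(1,keepdims=True))
    return np.c_[u,np.ones(len(u))]
def plane(f,px,z):
    R=np.array(f["R"]);t=np.array(f["t"]); d=rays(f,px)@R; o=-R.T@t
    return o+d*((z-o[2])/d[:,2:3])
def cloud(f):
    h,w=f["depth"].shape; v,u=np.mgrid[:h,:w]
    r=rays(f,np.c_[u.ravel(),v.ravel()])*f["depth"].reshape(-1,1)
    R=np.array(f["R"]);t=np.array(f["t"])
    return ((r-t)@R).reshape(h,w,3)
E
python3 - <<'E'
from h import *
for n in("scene","top"):
    f=grab(n); save(f,n+"0.png"); print(n,f["K"],f["k1"],-np.array(f["R"]).T@f["t"],f["R"])
s=ctrl.sense();print(s)
E
```

```text
pics
scene [[397.07571444   0.         282.29734149]
 [  0.         397.07571444 207.27193208]
 [  0.           0.           1.        ]] -0.03332204646942762 [1.20375702 0.1471232  1.18742648] [[-0.19684208  0.98038284 -0.01013323]
 [ 0.83349703  0.16188998 -0.52827486]
 [-0.51627114 -0.11243274 -0.84901295]]
top [[434.38931345   0.         286.33162246]
 [  0.         434.38931345 213.6396996 ]
 [  0.           0.           1.        ]] 0.00653374804487138 [0.37721762 0.00549613 1.15857229] [[ 0.0080762  -0.99994456  0.00675686]
 [-0.99149241 -0.00888543 -0.12986088]
 [ 0.12991372 -0.00565059 -0.9915092 ]]
{'time_s': 0.1, 'q': array([ 1.23667453e+00,  5.27779654e-02,  1.40157565e+00, -9.76355400e-08,
        1.68863756e+00, -7.02885982e-02]), 'joint_vel': array([ 0.00124519, -0.00119183, -0.00225604,  0.00027042,  0.00100262,
       -0.00013598]), 'joint_efforts': array([ 1.29105461e-03, -3.82581997e+01, -3.60986853e+01, -6.01967918e-05,
        4.71067280e-03, -8.20091600e-06]), 'ee_pos': array([0.13679662, 0.50659183, 0.23057847]), 'eef_rot': array([ 1.31534304e-01,  9.91311373e-01, -6.85027066e-04, -1.40385769e-04]), 'wrist_force': array([-0.09648215,  0.41944084,  0.224162  ]), 'moment': array([-0.02606579, -0.01981201, -0.01201643]), 'grasp_force': 0.0, 'opening': 1.0036022997031728}
```

View pics/top0.png

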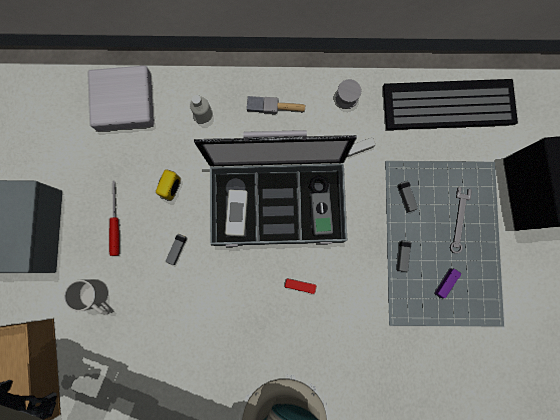

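View pics/scene0.png

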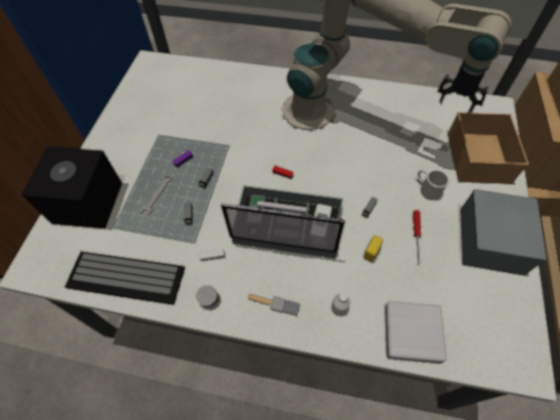

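The top view shows the case at about (278,204). The adapter is in its left compartment (236,208), the meter is in its right one (320,205), and the middle one (278,208) is empty. The packs are at (176,249), (407,197) and (404,256), and the tape is at (167,184). The white, red and purple look-alikes stay where they are.

```bash
python3 - <<'E'
from h import *
f=grab("top"); save(f,"top_case.png",(125,255,160,430),2.9)
P=cloud(f); im=f["frame"].astype(int); hsv=cv2.cvtColor(f["frame"],cv2.COLOR_RGB2HSV)
def rect(name,mask,z,box):
    m=np.zeros(mask.shape,np.uint8); r0,r1,c0,c1=box; m[r0:r1,c0:c1]=mask[r0:r1,c0:c1]
    n,l,st,ce=cv2.connectedComponentsWithStats(m)
    k=1+np.argmax(st[1:,4]); v,u=np.nonzero(l==k)
    h=np.median(P[v,u,2]); q=plane(f,np.c_[u,v],z if z else h)[:,:2]
    (c,s,a)=cv2.minAreaRect((q*1000).astype(np.float32))
    b=cv2.boxPoints((c,s,a)); e=b[1]-b[0] if np.linalg.norm(b[1]-b[0])>np.linalg.norm(b[2]-b[1]) else b[2]-b[1]
    print(name,"c",np.round(c,1),"size",np.round(s,1),"ang",round(np.degrees(np.arctan2(e[1],e[0]))%180,1),"medz",round(h,4),"px",st[k,4])
Z=P[:,:,2]; V=hsv[:,:,2]
for n,(u,v) in dict(p1=(176,249),p2=(407,197),p3=(404,256)).items():
    rect(n,(Z>.012),None,(v-30,v+30,u-22,u+22))
rect("tape",Z>.02,None,(160,210,145,190))
rect("purple",Z>.012,None,(260,310,425,470))
c=(165,242,214,344)
inside=(Z>.028)&(Z<.052)
rect("adapter",inside,None,(172,240,218,256))
rect("meter",inside,None,(172,240,303,340))
rect("meterlow",(Z>.014)&(Z<.052),None,(172,240,303,340))
rect("case rim",(Z>.056)&(Z<.068),.062,(165,250,200,355))
v,u=np.nonzero(Z[100:160]>.15); q=P[v+100,u]; q=q[(abs(q[:,1])<.3)&(q[:,0]<.75)]; print(q.min(0),q.max(0))
E
```

```text
p1 c [430.  283.3] size [31.3 79.4] ang 159.8 medz 0.0267 px 319
p2 c [ 575.8 -321.3] size [80.5 31.2] ang 15.4 medz 0.0261 px 320
p3 c [ 418.8 -307.4] size [27.1 79.9] ang 172.6 medz 0.0267 px 321
tape c [595.  303.2] size [49.1 71. ] ang 158.0 medz 0.0645 px 498
purple c [ 349.7 -419.8] size [27.9 81.3] ang 144.5 medz 0.0263 px 340
adapter c [526.4 129.1] size [ 50.9 120.4] ang 176.8 medz 0.0406 px 888
meter c [548.6 -90.4] size [156.3  50.5] ang 4.9 medz 0.0424 px 959
meterlow c [548.3 -89.9] size [157.5  53.9] ang 5.9 medz 0.042 px 1024
case rim c [546.9  21.4] size [206.6 345.5] ang 91.7 medz 0.0623 px 949
[ 0.37721762 -0.14722087  0.15012153] [0.66576327 0.19882536 1.15857229]
```

View pics/top_case.png

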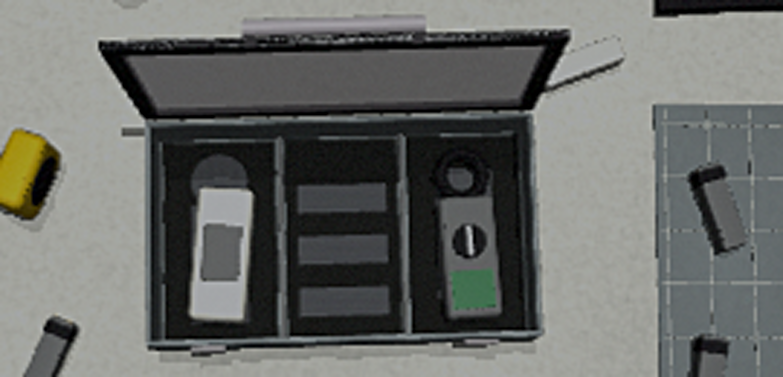

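The zoomed view confirms that the left bay carries the meter silhouette, so it is bay_meter. The middle bay has three pack silhouettes and the right one is bay_adapter. The case is at about (0.550, 0.021) with a yaw of about 0.03. First I pick the adapter.

Request:
servo_tool --series '[0.8, 0.389, -0.378, -0.02, 0.208, 0.8, 0.389, -0.378, -0.02, 0.208, 0.8, 0.389, -0.378, -0.02, 0.208, 0.8, 0.389, -0.378, -0.02, 0.208, 0.8, 0.389, -0.378, -0.02, 0.208, 0.8, 0.389, -0.378, -0.02, 0.208, 0.8, 0.389, -0.378, -0.02, 0.208, 0.8, 0.389, -0.378, -0.02, 0.208, 0.8, 0.389, -0.378, -0.02, 0.208, 0.8, 0.389, -0.378, -0.02, 0.208, 0.8, 0.389, -0.378, -0.1, 0.208, 0.8, 0.389, -0.378, -0.1, 0.208, 0.8, 0.389, -0.378, -0.1, 0.208, 0.8, 0.389, -0.378, -0.1, 0.208]'

```text
time_s: 1.9
ee_pos: [0.5268, 0.1294, 0.1339]
eef_rot: [0.028, 1.0, 0.0, 0.002]
wrist_force: [0.1, 0.6, 0.3]
opening: 0.802
grasp_force: 0.0
```

Request:
servo_tool --series '[0.8, 0, 0, -0.04, 0, 0.8, 0, 0, -0.08, 0, 0.8, 0, 0, -0.1, 0, 0.8, 0, 0, -0.116, 0, 0.8, 0, 0, -0.116, 0, 0.8, 0, 0, -0.116, 0, 0, 0, 0, -0.116, 0, 0, 0, 0, -0.116, 0, 0, 0, 0, -0.116, 0, 0, 0, 0, -0.116, 0, 0, 0, 0, -0.116, 0, 0, 0, 0, -0.116, 0, 0, 0, 0, -0.116, 0, 0, 0, 0, -0.116, 0]'

```text
time_s: 3.65
ee_pos: [0.5269, 0.1291, 0.0169]
eef_rot: [0.028, 1.0, 0.0, 0.001]
wrist_force: [-1.2, -0.1, 5.8]
opening: 0.571
grasp_force: 65.0
```

Request:
servo_tool --series '[0, 0, 0, 0.015, 0, 0, 0, 0, 0.03, 0, 0, 0.004, -0.02, 0.03, 0.015, 0, 0.008, -0.04, 0.03, 0.03, 0, 0.012, -0.06, 0.03, 0.05, 0, 0.018, -0.08, 0.03, 0.07, 0, 0.023, -0.108, 0.03, 0.086, 0, 0.023, -0.108, 0.03, 0.086, 0, 0.023, -0.108, 0.015, 0.086, 0, 0.023, -0.108, 0.003, 0.086, 0, 0.023, -0.108, 0.001, 0.086, 0, 0.023, -0.108, 0.001, 0.086]'

```text
time_s: 5.15
ee_pos: [0.5485, 0.0216, 0.0165]
eef_rot: [-0.016, 1.0, 0.0, -0.0]
wrist_force: [-4.3, 0.7, 4.5]
opening: 0.572
grasp_force: 72.4
```

Request:
servo_tool --series '[0.8, 0, 0, 0, 0, 0.8, 0, 0, 0, 0, 0.8, 0, 0, 0, 0, 0.8, 0, 0, 0.03, 0, 0.8, 0, 0, 0.08, 0, 0.8, 0, 0, 0.13, 0, 0.8, 0, -0.05, 0.15, 0, 0.8, 0, -0.1, 0.15, 0, 0.8, -0.1, -0.2, 0.15, 0, 0.8, -0.1, -0.25, 0.15, 0, 0.8, -0.1, -0.25, 0.15, 0, 0.8, -0.1, -0.25, 0.15, 0, 0.8, -0.1, -0.25, 0.15, 0]'

```text
time_s: 6.78
ee_pos: [0.449, -0.229, 0.1663]
eef_rot: [-0.015, 1.0, 0.0, 0.0]
wrist_force: [0.7, -0.2, 0.2]
opening: 0.798
grasp_force: 0.0
```

```bash
cat >> h.py <<'E'
def rect(f,P,name,mask,box,z=None):
    m=np.zeros(mask.shape,np.uint8); r0,r1,c0,c1=box; m[r0:r1,c0:c1]=mask[r0:r1,c0:c1]
    n,l,st,ce=cv2.connectedComponentsWithStats(m)
    if n<2: print(name,"none"); return
    k=1+np.argmax(st[1:,4]); v,u=np.nonzero(l==k)
    h=np.median(P[v,u,2]); q=plane(f,np.c_[u,v],z if z else h)[:,:2]
    (c,s,a)=cv2.minAreaRect((q*1000).astype(np.float32))
    b=cv2.boxPoints((c,s,a)); e=b[1]-b[0] if np.linalg.norm(b[1]-b[0])>np.linalg.norm(b[2]-b[1]) else b[2]-b[1]
    print(name,"c",np.round(c,1),"size",np.round(s,1),"ang",round(np.degrees(np.arctan2(e[1],e[0]))%180,1),"medz",round(h,4),"px",st[k,4])
def measure(f):
    P=cloud(f); Z=P[:,:,2]; ins=(Z>.028)&(Z<.052)
    for n,b in dict(left=(172,240,218,256),mid=(172,240,260,300),right=(172,240,303,340)).items(): rect(f,P,n,ins,b)
    for n,b in dict(p1=(215,285,150,205),p2=(168,230,388,432),p3=(228,290,382,430)).items(): rect(f,P,n,(Z>.012)&(Z<.04),b)
E
python3 - <<'E'
from h import *
f=grab("top"); save(f,"t2.png"); measure(f)
E
```

```text
left none
mid c [547.9  22.2] size [118.6  49.6] ang 0.8 medz 0.0407 px 872
right c [548.7 -90.4] size [156.5  50.5] ang 4.8 medz 0.0427 px 961
p1 c [430.6 285. ] size [27.8 79.4] ang 159.8 medz 0.0266 px 318
p2 c [ 604.7 -312.2] size [21.4 32.8] ang 130.7 medz 0.026 px 84
p3 c [ 400.4 -305.1] size [27.  42.8] ang 172.6 medz 0.0265 px 170
```

View pics/t2.png

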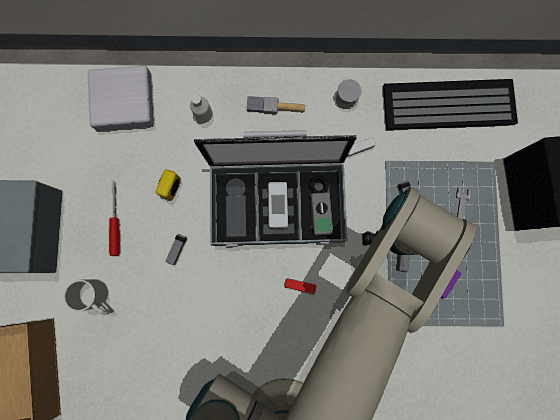

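The picture shows the adapter parked in the middle bay (278,204) and everything else untouched. Next is the meter.

Request:
servo_tool --series '[0.8, 0.04, 0.07, 0, 0.05, 0.8, 0.082, 0.137, 0, 0.05, 0.8, 0.082, 0.137, 0, 0.05, 0.8, 0.082, 0.137, 0, 0.05, 0.8, 0.082, 0.137, -0.05, 0.05, 0.8, 0.082, 0.137, -0.1, 0.05, 0.8, 0.082, 0.137, -0.13, 0.05, 0.8, 0.082, 0.137, -0.148, 0.05, 0.8, 0.082, 0.137, -0.148, 0.05, 0.8, 0.082, 0.137, -0.148, 0.05, 0, 0.082, 0.137, -0.148, 0.05, 0, 0.082, 0.137, -0.148, 0.05, 0, 0.082, 0.137, -0.148, 0.05, 0, 0.082, 0.137, -0.148, 0.05, 0, 0.082, 0.137, -0.148, 0.05, 0, 0.082, 0.137, -0.148, 0.05, 0, 0.082, 0.137, -0.148, 0.05, 0, 0.082, 0.137, -0.148, 0.05]'

```text
time_s: 9.07
ee_pos: [0.532, -0.0924, 0.0202]
eef_rot: [-0.04, 0.999, -0.0, 0.002]
wrist_force: [0.1, -0.2, 7.2]
opening: 0.573
grasp_force: 64.8
```

Request:
servo_tool --series '[0, 0, 0, 0.02, 0, 0, 0, 0, 0.05, 0, 0, 0, 0.03, 0.05, -0.01, 0, 0, 0.06, 0.05, -0.02, 0, 0, 0.09, 0.05, -0.03, 0, 0, 0.12, 0.05, -0.04, 0, 0, 0.15, 0.05, -0.05, 0, 0, 0.18, 0.05, -0.054, 0, -0.002, 0.21, 0.05, -0.054, 0, -0.002, 0.225, 0.05, -0.054, 0, -0.002, 0.226, 0.05, -0.054, 0, -0.002, 0.226, 0.03, -0.054, 0, -0.002, 0.226, 0.012, -0.054, 0, -0.002, 0.226, 0.002, -0.054, 0, -0.002, 0.226, 0.001, -0.054, 0, -0.002, 0.226, 0.001, -0.054]'

```text
time_s: 11.08
ee_pos: [0.5293, 0.1334, 0.0199]
eef_rot: [-0.013, 1.0, -0.0, 0.0]
wrist_force: [-2.2, -2.1, 2.2]
opening: 0.572
grasp_force: 64.9
```

Request:
servo_tool --series '[0.8, 0, 0, 0, 0, 0.8, 0, 0, 0, 0, 0.8, 0, 0, 0, 0, 0.8, 0, 0, 0.03, 0, 0.8, 0, 0, 0.07, 0, 0.8, 0.01, -0.05, 0.07, 0, 0.8, 0.019, -0.111, 0.07, 0, 0.8, 0.019, -0.111, 0.07, 0, 0.8, 0.019, -0.111, 0.04, 0, 0.8, 0.019, -0.111, 0.01, 0, 0.8, 0.019, -0.111, -0.003, 0, 0.8, 0.019, -0.111, -0.003, 0, 0, 0.019, -0.111, -0.003, 0, 0, 0.019, -0.111, -0.003, 0, 0, 0.019, -0.111, -0.003, 0, 0, 0.019, -0.111, -0.003, 0, 0, 0.019, -0.111, -0.003, 0, 0, 0.019, -0.111, -0.003, 0, 0, 0.019, -0.111, -0.003, 0]'

```text
time_s: 13.45
ee_pos: [0.5491, 0.023, 0.0182]
eef_rot: [-0.013, 1.0, 0.0, 0.002]
wrist_force: [-0.8, 1.3, 7.1]
opening: 0.573
grasp_force: 65.9
```

Now the adapter to the right bay centre (0.5534, -0.0916).

Request:
servo_tool --series '[0, 0, 0, 0.015, 0, 0, 0, 0, 0.03, 0, 0, 0.001, -0.025, 0.03, 0, 0, 0.002, -0.05, 0.03, 0, 0, 0.003, -0.075, 0.03, 0, 0, 0.004, -0.1, 0.03, 0, 0, 0.004, -0.114, 0.03, 0, 0, 0.004, -0.114, 0.03, 0, 0, 0.004, -0.114, 0.015, 0, 0, 0.004, -0.114, 0.003, 0, 0, 0.004, -0.114, 0.001, 0, 0, 0.004, -0.114, 0.001, 0, 0.8, 0.004, -0.114, 0.001, 0, 0.8, 0.004, -0.114, 0.001, 0, 0.8, 0.004, -0.114, 0.001, 0, 0.8, 0.004, -0.114, 0.03, 0, 0.8, 0.004, -0.114, 0.08, 0, 0.8, 0.004, -0.114, 0.12, 0, 0.8, 0.004, -0.114, 0.15, 0]'

```text
time_s: 15.82
ee_pos: [0.5523, -0.0912, 0.1685]
eef_rot: [-0.013, 1.0, -0.0, 0.001]
wrist_force: [1.1, 0.2, 0.5]
opening: 0.802
grasp_force: 0.0
```

Request:
servo_tool --series '[0.8, -0.05, 0.05, 0, 0, 0.8, -0.13, 0.1, 0, 0, 0.8, -0.13, 0.1, 0, 0, 0.8, -0.13, 0.1, 0, 0, 0.8, -0.13, 0.1, 0, 0]'

```text
time_s: 16.45
ee_pos: [0.4224, 0.0087, 0.1666]
eef_rot: [-0.013, 1.0, -0.0, 0.001]
wrist_force: [-0.5, -0.8, 1.0]
opening: 0.799
grasp_force: 0.0
```

```bash
python3 - <<'E'
from h import *
f=grab("top"); save(f,"t3.png"); measure(f)
print(ctrl.sense()["ee_pos"])
E
```

```text
left c [546.8 133.9] size [155.   49.4] ang 1.2 medz 0.0426 px 903
mid none
right c [551.6 -89.7] size [118.7  49.5] ang 0.0 medz 0.0408 px 796
p1 c [430.6 284.9] size [28.  79.4] ang 159.8 medz 0.0267 px 318
p2 c [ 576.1 -321.8] size [79.9 29.4] ang 15.9 medz 0.0262 px 309
p3 c [ 418.8 -307.1] size [27.8 79.9] ang 172.6 medz 0.0263 px 321
[0.42254741 0.0084711  0.16651281]
```

View pics/t3.png

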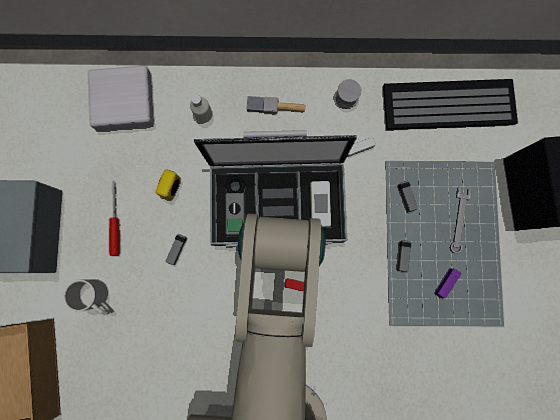

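The picture shows the meter in the left bay (235,205), the adapter in the right bay (320,203) and the middle bay empty. Measured centres agree with the bays to about 2 mm. Next is pack2 at (0.576,-0.3215).

Request:
servo_tool --series '[0.6, 0.03, -0.06, 0, 0.246, 0.6, 0.154, -0.33, 0, 0.246, 0.6, 0.154, -0.33, 0, 0.246, 0.6, 0.154, -0.33, 0, 0.246, 0.6, 0.154, -0.33, 0, 0.246, 0.6, 0.154, -0.33, 0, 0.246, 0.6, 0.154, -0.33, 0, 0.246, 0.6, 0.154, -0.33, 0, 0.246, 0.6, 0.154, -0.33, -0.05, 0.246, 0.6, 0.154, -0.33, -0.1, 0.246, 0.6, 0.154, -0.33, -0.14, 0.246, 0.6, 0.154, -0.33, -0.161, 0.246, 0.6, 0.154, -0.33, -0.161, 0.246, 0.6, 0.154, -0.33, -0.161, 0.246, 0, 0.154, -0.33, -0.161, 0.246, 0, 0.154, -0.33, -0.161, 0.246, 0, 0.154, -0.33, -0.161, 0.246, 0, 0.154, -0.33, -0.161, 0.246, 0, 0.154, -0.33, -0.161, 0.246, 0, 0.154, -0.33, -0.161, 0.246]'

```text
time_s: 19.0
ee_pos: [0.5768, -0.3218, 0.0074]
eef_rot: [-0.136, 0.991, -0.001, 0.001]
wrist_force: [-0.9, 0.4, 6.3]
opening: 0.268
grasp_force: 60.2
```

Request:
servo_tool --series '[0, 0, 0, 0.04, 0, 0, 0, 0, 0.09, 0, 0, -0.04, 0.03, 0.11, -0.18, 0, -0.08, 0.06, 0.11, -0.36, 0, -0.08, 0.09, 0.11, -0.54, 0, -0.08, 0.12, 0.11, -0.72, 0, -0.08, 0.16, 0.11, -0.9, 0, -0.08, 0.2, 0.11, -1.08, 0, -0.08, 0.24, 0.11, -1.26, 0, -0.08, 0.28, 0.11, -1.44, 0, -0.08, 0.32, 0.11, -1.62, 0, -0.08, 0.344, 0.11, -1.813, 0, -0.08, 0.344, 0.11, -1.813, 0, -0.05, 0.344, 0.11, -1.813, 0, -0.02, 0.344, 0.11, -1.813, 0, 0.011, 0.344, 0.11, -1.813, 0, 0.011, 0.344, 0.11, -1.813]'

```text
time_s: 21.12
ee_pos: [0.5876, 0.0216, 0.1146]
eef_rot: [0.696, 0.718, -0.0, -0.0]
wrist_force: [-1.1, -0.2, -0.3]
opening: 0.265
grasp_force: 61.4
```

```bash
python3 - <<'E'
from h import *
f=grab("top"); measure(f); s=ctrl.sense(); print(s["ee_pos"],s["eef_rot"],s["opening"],s["wrist_force"])
E
```

```text
left c [546.8 143.4] size [ 32.2 155.3] ang 179.3 medz 0.0426 px 550
mid none
right c [551.5 -89.7] size [119.   49.5] ang 0.0 medz 0.0405 px 876
p1 c [430.6 285. ] size [27.9 79.4] ang 159.8 medz 0.0266 px 319
p2 none
p3 c [ 418.8 -307.7] size [26.9 79.9] ang 172.8 medz 0.0263 px 319
[0.58667004 0.02185341 0.11467545] [ 6.95920270e-01  7.18118756e-01 -5.35511338e-04 -3.78150088e-04] 0.26744458188883236 [-0.35949364  0.39265191 -1.4606928 ]
```

Request:
servo_tool --series '[0, 0, 0, -0.03, 0, 0, 0, 0, -0.06, 0, 0, 0, 0, -0.085, 0, 0, 0, 0, -0.097, 0, 0, 0, 0, -0.101, 0, 0, 0, 0, -0.101, 0, 0.4, 0, 0, -0.101, 0, 0.4, 0, 0, -0.101, 0, 0.4, 0, 0, -0.101, 0, 0.4, 0, 0, -0.07, 0, 0.4, 0, 0, -0.03, 0, 0.4, 0, 0, 0.02, 0, 0.4, -0.05, -0.03, 0.04, 0, 0.6, -0.1, -0.08, 0.04, 0]'

```text
time_s: 22.92
ee_pos: [0.4928, -0.0517, 0.1584]
eef_rot: [0.696, 0.718, 0.002, 0.003]
wrist_force: [0.6, -1.5, 0.8]
opening: 0.59
grasp_force: 0.0
```

Request:
servo_tool --series '[0.6, -0.03, -0.06, 0, 0.18, 0.6, -0.069, -0.12, 0, 0.36, 0.6, -0.069, -0.18, 0, 0.54, 0.6, -0.069, -0.249, 0, 0.72, 0.6, -0.069, -0.249, 0, 0.9, 0.6, -0.069, -0.249, 0, 1.08, 0.6, -0.069, -0.249, 0, 1.26, 0.6, -0.069, -0.249, -0.03, 1.412, 0.6, -0.069, -0.249, -0.07, 1.412, 0.6, -0.069, -0.249, -0.1, 1.412, 0.6, -0.069, -0.249, -0.13, 1.412, 0.6, -0.069, -0.249, -0.148, 1.412, 0.6, -0.069, -0.249, -0.148, 1.412, 0, -0.069, -0.249, -0.148, 1.412, 0, -0.069, -0.249, -0.148, 1.412, 0, -0.069, -0.249, -0.148, 1.412, 0, -0.069, -0.249, -0.148, 1.412, 0, -0.069, -0.249, -0.148, 1.412]'

```text
time_s: 25.18
ee_pos: [0.4247, -0.3012, 0.0093]
eef_rot: [0.064, 0.998, -0.001, 0.001]
wrist_force: [-2.1, 0.3, 6.6]
opening: 0.262
grasp_force: 60.6
```

```bash
python3 - <<'E'
from h import *
f=grab("top"); measure(f); P=cloud(f); Z=P[:,:,2]; rect(f,P,"midpack",(Z>.024)&(Z<.045),(172,240,262,298))
E
```

```text
left c [546.7 134. ] size [155.2  49.4] ang 1.2 medz 0.0425 px 953
mid c [585.6  21.5] size [24.  78.9] ang 90.5 medz 0.0346 px 285
right c [551.5 -89.7] size [118.9  49.5] ang 0.0 medz 0.0406 px 877
p1 c [430.7 285.2] size [27.5 79.4] ang 159.8 medz 0.0266 px 318
p2 none
p3 c [ 453.9 -292.3] size [ 7.7 17.5] ang 142.4 medz 0.0232 px 17
midpack c [584.7  21.4] size [25.1 79.5] ang 92.9 medz 0.0346 px 287
```

Request:
servo_tool --series '[0, 0, 0, 0.04, 0, 0, 0, 0, 0.09, 0, 0, 0, 0.03, 0.11, -0.18, 0, 0.01, 0.06, 0.11, -0.36, 0, 0.02, 0.09, 0.11, -0.54, 0, 0.03, 0.12, 0.11, -0.72, 0, 0.04, 0.16, 0.11, -0.9, 0, 0.06, 0.2, 0.11, -1.08, 0, 0.08, 0.24, 0.11, -1.26, 0, 0.1, 0.28, 0.11, -1.412, 0, 0.113, 0.317, 0.11, -1.412, 0, 0.113, 0.317, 0.11, -1.412, 0, 0.113, 0.317, 0.11, -1.412]'

```text
time_s: 26.85
ee_pos: [0.5365, 0.0163, 0.1173]
eef_rot: [0.696, 0.718, -0.0, 0.0]
wrist_force: [-0.1, -0.3, -1.4]
opening: 0.265
grasp_force: 59.6
```

Request:
servo_tool --series '[0, 0.001, 0, -0.03, 0, 0, 0.001, 0, -0.06, 0, 0, 0.001, 0, -0.085, 0, 0, 0.001, 0, -0.097, 0, 0, 0.001, 0, -0.101, 0, 0, 0.001, 0, -0.101, 0, 0.38, 0.001, 0, -0.101, 0, 0.38, 0.001, 0, -0.101, 0, 0.38, 0.001, 0, -0.101, 0, 0.38, 0.001, 0, -0.07, 0, 0.38, 0.001, 0, -0.03, 0, 0.38, 0.001, 0, 0.03, 0, 0.6, -0.06, 0.04, 0.04, 0, 0.6, -0.06, 0.09, 0.04, 0, 0.6, -0.06, 0.09, 0.04, 0, 0.6, -0.06, 0.09, 0.04, 0]'

```text
time_s: 28.85
ee_pos: [0.4768, 0.1065, 0.1574]
eef_rot: [0.696, 0.718, -0.0, 0.0]
wrist_force: [0.3, -0.9, -0.8]
opening: 0.6
grasp_force: 0.0
```

```bash
python3 - <<'E'
from h import *
f=grab("top"); measure(f); print(ctrl.sense()["ee_pos"])
E
```

```text
left c [615.7 138. ] size [22.1 45.4] ang 98.8 medz 0.031 px 79
mid c [585.6  21.5] size [24.  78.9] ang 90.5 medz 0.0346 px 283
right c [551.5 -89.7] size [118.9  49.5] ang 0.0 medz 0.0407 px 879
p1 c [430.5 284.6] size [28.5 79.4] ang 159.8 medz 0.0269 px 312
p2 none
p3 none
[0.47692503 0.1060693  0.15723174]
```

Request:
servo_tool --series '[0.6, -0.02, 0.05, 0, 0.18, 0.6, -0.046, 0.1, 0, 0.36, 0.6, -0.046, 0.14, 0, 0.54, 0.6, -0.046, 0.179, 0, 0.72, 0.6, -0.046, 0.179, 0, 0.9, 0.6, -0.046, 0.179, 0, 1.08, 0.6, -0.046, 0.179, 0, 1.187, 0.6, -0.046, 0.179, -0.03, 1.187, 0.6, -0.046, 0.179, -0.07, 1.187, 0.6, -0.046, 0.179, -0.1, 1.187, 0.6, -0.046, 0.179, -0.13, 1.187, 0.6, -0.046, 0.179, -0.15, 1.187, 0.6, -0.046, 0.179, -0.15, 1.187, 0, -0.046, 0.179, -0.15, 1.187, 0, -0.046, 0.179, -0.15, 1.187, 0, -0.046, 0.179, -0.15, 1.187, 0, -0.046, 0.179, -0.15, 1.187, 0, -0.046, 0.179, -0.15, 1.187]'

```text
time_s: 31.15
ee_pos: [0.4317, 0.286, 0.0088]
eef_rot: [0.176, 0.984, 0.001, 0.001]
wrist_force: [-0.8, -2.3, 5.9]
opening: 0.268
grasp_force: 60.7
```

```bash
python3 - <<'E'
from h import *
f=grab("top"); measure(f); P=cloud(f); Z=P[:,:,2]; ins=(Z>.024)&(Z<.045)
rect(f,P,"slotfar",ins,(172,205,262,298)); rect(f,P,"slotmid",ins,(200,225,262,298)); 
v,u=np.nonzero(ins[172:240,262:298]); q=P[v+172,u+262]; print(np.histogram(q[:,0],bins=np.arange(.45,.65,.01)))
E
```

```text
left c [546.7 134. ] size [155.2  49.4] ang 1.2 medz 0.0424 px 971
mid c [585.7  21.5] size [24.  78.9] ang 90.5 medz 0.0343 px 283
right c [551.5 -89.7] size [118.9  49.5] ang 0.0 medz 0.0407 px 876
p1 c [455.4 267.5] size [28.9 15.6] ang 2.3 medz 0.0263 px 54
p2 none
p3 none
slotfar c [584.8  21.4] size [25.  79.5] ang 92.7 medz 0.0342 px 286
slotmid c [536.2  18.6] size [24.9 78.6] ang 92.9 medz 0.0346 px 286
(array([  0,   0,   0,   0,   0,   0,   0,  71, 121,  91,   3,   0,  89,
       119,  78,   0,   0,   0,   0]), array([0.45, 0.46, 0.47, 0.48, 0.49, 0.5 , 0.51, 0.52, 0.53, 0.54, 0.55,
       0.56, 0.57, 0.58, 0.59, 0.6 , 0.61, 0.62, 0.63, 0.64]))
```

Request:
servo_tool --series '[0, 0, 0, 0.04, 0, 0, 0, 0, 0.09, 0, 0, 0, -0.03, 0.11, -0.18, 0, 0, -0.06, 0.11, -0.36, 0, 0.01, -0.09, 0.11, -0.54, 0, 0.02, -0.13, 0.11, -0.72, 0, 0.04, -0.18, 0.11, -0.9, 0, 0.05, -0.22, 0.11, -1.08, 0, 0.058, -0.25, 0.11, -1.187, 0, 0.058, -0.266, 0.11, -1.187, 0, 0.058, -0.266, 0.11, -1.187, 0, 0.058, -0.266, 0.11, -1.187]'

```text
time_s: 32.7
ee_pos: [0.4884, 0.0206, 0.1173]
eef_rot: [0.696, 0.718, 0.0, -0.0]
wrist_force: [0.0, -0.2, -0.9]
opening: 0.262
grasp_force: 59.8
```

Request:
servo_tool --series '[0, 0.001, 0, -0.03, 0, 0, 0.001, 0, -0.06, 0, 0, 0.001, 0, -0.085, 0, 0, 0.001, 0, -0.097, 0, 0, 0.001, 0, -0.101, 0, 0, 0.001, 0, -0.101, 0, 0.36, 0.001, 0, -0.101, 0, 0.36, 0.001, 0, -0.101, 0, 0.36, 0.001, 0, -0.101, 0, 0.36, 0.001, 0, -0.07, 0, 0.36, 0.001, 0, -0.03, 0, 0.36, 0.001, 0, 0.03, 0, 0.4, -0.08, 0.2, 0.08, 0, 0.4, -0.08, 0.2, 0.08, 0, 0.4, -0.08, 0.2, 0.08, 0, 0.4, -0.08, 0.2, 0.08, 0]'

```text
time_s: 34.7
ee_pos: [0.4076, 0.2225, 0.1991]
eef_rot: [0.695, 0.719, 0.001, 0.0]
wrist_force: [0.5, -0.1, -1.0]
opening: 0.399
grasp_force: 0.0
```

```bash
python3 - <<'E'
from h import *
f=grab("top"); save(f,"t4.png"); measure(f); P=cloud(f); Z=P[:,:,2]; ins=(Z>.024)&(Z<.045)
v,u=np.nonzero(ins[172:240,262:298]); q=P[v+172,u+262]; print(np.histogram(q[:,0],bins=np.arange(.45,.65,.01))[0])
# handle bar
m=(Z>.24)&(Z<.33); m[:110]=0; m[160:]=0; m[:,:225]=0; m[:,325:]=0
q=P[m]; print(len(q),np.percentile(q,[2,50,98],axis=0) if len(q) else 0)
g=grab("scene"); save(g,"s4.png"); Q=cloud(g); m=(Q[...,2]>.24)&(Q[...,2]<.33)&(Q[...,0]>.6)&(Q[...,0]<.75)&(abs(Q[...,1])<.2)
q=Q[m]; print(len(q),np.percentile(q,[2,50,98],axis=0) if len(q) else 0)
print(ctrl.sense()["ee_pos"])
E
```

```text
left c [546.7 134. ] size [155.2  49.4] ang 1.2 medz 0.0425 px 965
mid c [585.6  21.5] size [24.  78.9] ang 90.5 medz 0.0345 px 283
right c [551.6 -89.7] size [118.9  49.5] ang 0.0 medz 0.0405 px 872
p1 none
p2 none
p3 none
[  0   0  29 124 117  12   0  80 121  95   1   0  91 117  78   0   0   0
   0]
991 [[ 0.65163326 -0.07234287  0.24163396]
 [ 0.65714967  0.02730828  0.26352327]
 [ 0.66500865  0.12662271  0.30011758]]
961 [[ 0.65239927 -0.13705974  0.24094405]
 [ 0.66148502  0.02810775  0.26083622]
 [ 0.66836624  0.19093515  0.29918401]]
[0.40781338 0.22268607 0.19915247]
```

View pics/t4.png

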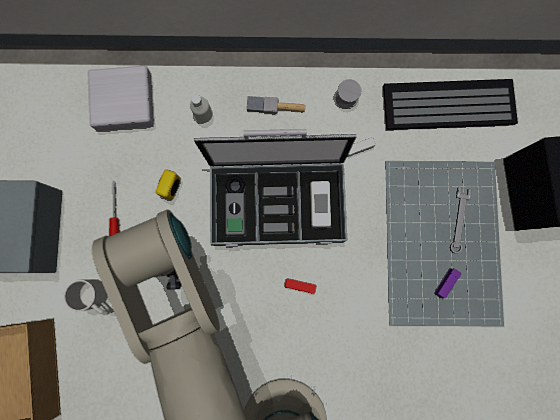

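The picture shows the three packs in the middle bay (278,192/210/228), the meter on the left and the adapter on the right. Next comes the lid. I straddle the bar from above at about (0.670, 0.026, 0.291).

Request:
servo_tool --series '[0.5, 0, 0, 0.05, 0, 0.5, 0, 0, 0.1, 0, 0.5, 0, -0.05, 0.15, 0, 0.5, 0.05, -0.1, 0.15, 0, 0.5, 0.1, -0.15, 0.15, 0, 0.5, 0.15, -0.196, 0.15, 0, 0.5, 0.2, -0.196, 0.15, 0, 0.5, 0.261, -0.196, 0.15, 0, 0.5, 0.261, -0.196, 0.15, 0, 0.5, 0.261, -0.196, 0.15, 0, 0.5, 0.261, -0.196, 0.15, 0, 0.5, 0.261, -0.196, 0.15, 0]'

```text
time_s: 36.3
ee_pos: [0.6685, 0.0239, 0.3503]
eef_rot: [0.696, 0.718, 0.001, 0.001]
wrist_force: [0.7, 0.5, -0.4]
opening: 0.496
grasp_force: 0.0
```

```bash
python3 - <<'E'
from h import *
g=grab("scene"); save(g,"s5.png",(120,280,190,370),4)
s=ctrl.sense(); print(s["ee_pos"],s["q"])
E
```

```text
[0.66868574 0.02387011 0.34983155] [-1.94854217e-02  5.12546160e-01  6.16261236e-01 -2.21692887e-05
  2.00935431e+00 -4.98700571e-02]
```

View pics/s5.png

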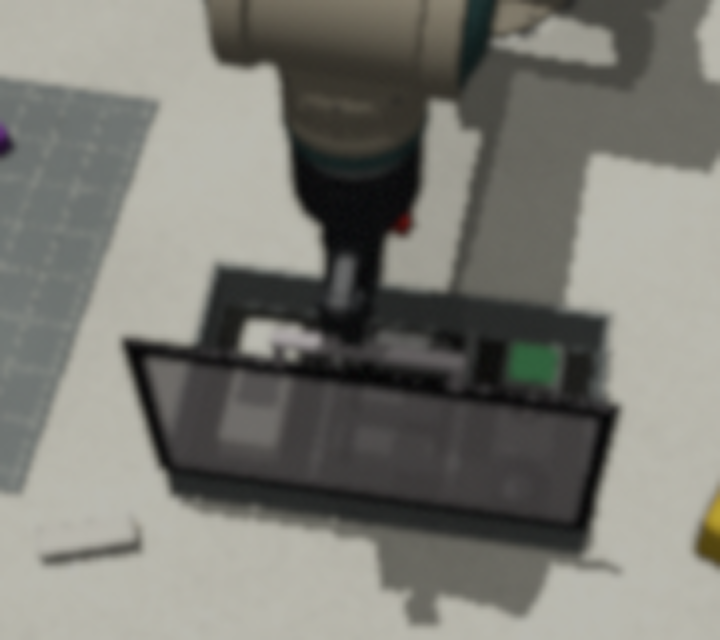

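The view shows the gripper above the bar middle (about 350,340 in the crop). I descend to straddle it.

Request:
servo_tool --series '[0.5, 0.002, 0.002, -0.02, 0, 0.5, 0.002, 0.002, -0.04, 0, 0.5, 0.002, 0.002, -0.055, 0, 0.5, 0.002, 0.002, -0.065, 0, 0.5, 0.002, 0.002, -0.073, 0, 0.5, 0.002, 0.002, -0.073, 0, 0, 0.002, 0.002, -0.073, 0, 0, 0.002, 0.002, -0.073, 0, 0, 0.002, 0.002, -0.073, 0, 0, 0.002, 0.002, -0.073, 0]'

```text
time_s: 37.6
ee_pos: [0.6718, 0.0257, 0.2753]
eef_rot: [0.696, 0.718, 0.001, 0.001]
wrist_force: [-1.0, 2.0, 5.1]
opening: 0.113
grasp_force: 58.8
```

Request:
servo_tool --series '[0, -0.014, 0, 0.001, 0, 0, -0.029, -0.001, 0.001, 0, 0, -0.043, -0.001, 0, 0, 0, -0.057, -0.002, -0.002, 0, 0, -0.068, -0.002, -0.004, 0, 0, -0.08, -0.002, -0.006, 0, 0, -0.091, -0.003, -0.009, 0, 0, -0.102, -0.003, -0.013, 0, 0, -0.113, -0.003, -0.017, 0, 0, -0.123, -0.004, -0.022, 0, 0, -0.133, -0.004, -0.027, 0, 0, -0.143, -0.004, -0.033, 0, 0, -0.153, -0.005, -0.039, 0, 0, -0.162, -0.005, -0.046, 0, 0, -0.171, -0.005, -0.053, 0, 0, -0.18, -0.005, -0.061, 0, 0, -0.18, -0.005, -0.061, 0]'

```text
time_s: 39.72
ee_pos: [0.4907, 0.0197, 0.2123]
eef_rot: [0.697, 0.717, -0.001, -0.0]
wrist_force: [-2.0, -5.5, -0.3]
opening: 0.112
grasp_force: 61.2
```

Request:
servo_tool --series '[0.5, 0, 0, 0, 0, 0.5, 0, 0, 0, 0, 0.5, 0, 0, 0, 0, 0.5, 0, 0, 0.03, 0, 0.5, 0, 0, 0.06, 0, 0, 0, 0, 0.06, 0, 0, 0, 0, 0.06, 0, 0, 0, 0, 0.06, 0, 0, 0, 0, 0.06, 0, 0, 0, 0, 0.06, 0]'

```text
time_s: 40.98
ee_pos: [0.4916, 0.0207, 0.2729]
eef_rot: [0.696, 0.718, -0.0, -0.0]
wrist_force: [0.0, 0.5, 0.2]
opening: -0.003
grasp_force: 0.0
```

```bash
python3 - <<'E'
from h import *
s=ctrl.sense(); print(s["ee_pos"],s["opening"],s["wrist_force"])
g=grab("scene"); save(g,"s6.png",(120,280,190,370),4)
E
```

```text
[0.49158527 0.02069276 0.27294325] -0.0029836707380195104 [0.00786866 0.47627059 0.2079313 ]
```

View pics/s6.png

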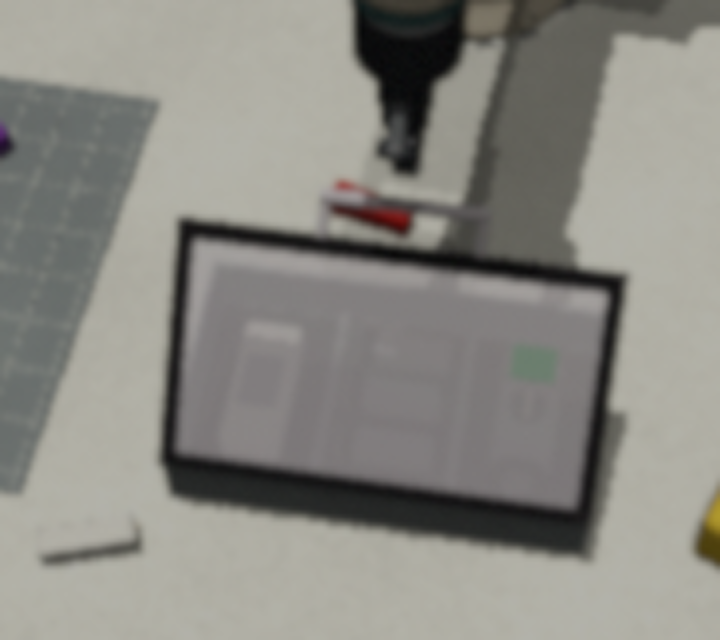

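The lid stands at about 0.8 rad, with the bar at (400,210) in the crop just below the closed fingers. I press it down along the arc.

Request:
servo_tool --series '[0, 0, 0, -0.02, 0, 0, 0, 0, -0.037, 0, 0, -0.008, 0, -0.045, 0, 0, -0.016, 0, -0.054, 0, 0, -0.023, 0, -0.062, 0, 0, -0.03, 0, -0.071, 0, 0, -0.036, 0, -0.081, 0, 0, -0.042, -0.001, -0.091, 0, 0, -0.048, -0.001, -0.101, 0, 0, -0.053, -0.001, -0.111, 0, 0, -0.057, -0.001, -0.122, 0, 0, -0.061, -0.001, -0.133, 0, 0, -0.064, -0.001, -0.144, 0, 0, -0.067, -0.001, -0.155, 0, 0, -0.069, -0.001, -0.166, 0, 0, -0.071, -0.001, -0.178, 0, 0, -0.072, -0.001, -0.188, 0, 0, -0.072, -0.001, -0.194, 0, 0, -0.072, -0.001, -0.199, 0]'

```text
time_s: 43.4
ee_pos: [0.4197, 0.0197, 0.074]
eef_rot: [0.696, 0.718, 0.0, -0.0]
wrist_force: [-0.9, 0.8, 1.1]
opening: -0.0
grasp_force: 0.5
```

Request:
servo_tool --series '[0, 0, 0, -0.002, 0, 0, 0, 0, -0.004, 0, 0, 0, 0, -0.005, 0, 0, 0, 0, -0.005, 0, 0, 0, 0, -0.005, 0]'

```text
time_s: 44.02
ee_pos: [0.42, 0.0197, 0.072]
eef_rot: [0.696, 0.718, 0.0, 0.0]
wrist_force: [-12.9, 0.7, 21.8]
opening: 0.002
grasp_force: 11.0
```

```bash
python3 - <<'E'
from h import *
g=grab("scene"); Q=cloud(g); 
m=(Q[...,0]>.46)&(Q[...,0]<.64)&(Q[...,1]>-.14)&(Q[...,1]<.18)&(Q[...,2]<.1)
q=Q[m]; A=np.c_[q[:,0]-.649,np.ones(len(q))]
print(np.percentile(q[:,2],[5,50,95]))
for lo in np.arange(.46,.64,.03): 
  k=(q[:,0]>=lo)&(q[:,0]<lo+.03); print(round(lo,2),np.round(np.percentile(q[k,2],[10,50,90]),4))
m=(Q[...,0]>.40)&(Q[...,0]<.44)&(abs(Q[...,1]-.022)<.06)&(Q[...,2]>.04)&(Q[...,2]<.15)&(abs(Q[...,1]-.022)>.03)
print("bar",m.sum(),np.percentile(Q[m],[5,50,95],axis=0) if m.any() else 0)
s=ctrl.sense();print(s["wrist_force"],s["ee_pos"])
E
```

```text
[0.06551659 0.06923462 0.07291428]
0.46 [0.0665 0.0692 0.0723]
0.49 [0.0662 0.0692 0.0722]
0.52 [0.0661 0.0692 0.072 ]
0.55 [0.0666 0.0692 0.0724]
0.58 [0.0666 0.0692 0.0719]
0.61 [0.0668 0.0694 0.0721]
bar 68 [[ 0.41561308 -0.03521924  0.06555679]
 [ 0.42241101  0.05432555  0.07116151]
 [ 0.43480874  0.08057698  0.07468582]]
[-12.69094943   0.63155555  21.99310963] [0.42001695 0.01968723 0.07203532]
```

Lid flat at 0.069 and stopped on the case (22 N). I retreat upwards and check.

Request:
servo_tool --series '[0, 0, 0, 0.02, 0, 0, 0, 0, 0.06, 0, 0, -0.03, 0.1, 0.12, 0, 0, -0.05, 0.15, 0.16, 0, 0, -0.05, 0.2, 0.16, 0, 0, -0.05, 0.25, 0.16, 0, 0, -0.05, 0.25, 0.16, 0, 0, -0.05, 0.25, 0.16, 0]'

```text
time_s: 45.08
ee_pos: [0.3694, 0.2712, 0.2295]
eef_rot: [0.695, 0.719, 0.0, 0.0]
wrist_force: [-0.1, -0.8, -0.4]
opening: 0.004
grasp_force: 0.0
```

```bash
python3 - <<'E'
from h import *
f=grab("top"); save(f,"t7.png",(90,330,90,480),2)
g=grab("scene"); Q=cloud(g)
m=(Q[...,0]>.46)&(Q[...,0]<.64)&(Q[...,1]>-.14)&(Q[...,1]<.18)&(Q[...,2]<.1); q=Q[m]
print(len(q),np.polyfit(q[:,0]-.649,q[:,2],1)); print(ctrl.sense()["wrist_force"])
E
```

```text
4600 [-1.02610617e-06  6.93231373e-02]
[-0.03832279  0.93023004 -0.50513591]
```

View pics/t7.png

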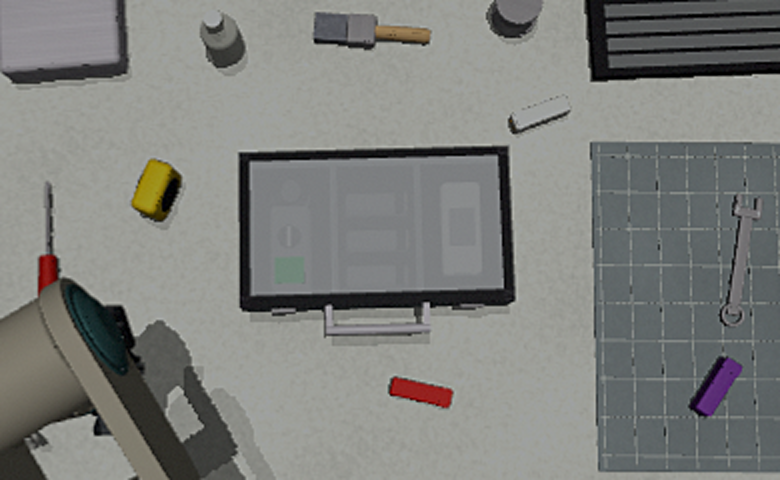

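The lid is shut (slope 0). Through it I can see the meter at left (290,230), three packs in the middle (372,240) and the adapter at right (460,228). The bystanders have not moved.

```bash
python3 -c "
from bench import ctrl
print(ctrl.job_done())"
```

```text
the job is handed in; nothing more can be done
None
```

The job is handed in: the meter and adapter are swapped, all three packs are in the middle compartment, the lid is shut, and the tape measure, screwdriver and spanner were not disturbed; the hand-in call returned no verdict.

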